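# Take the brass dipping basket off its hook

## Robot

A 6-joint arm with a two-finger parallel gripper is mounted at the origin on a cart in front of the work surface, level with it; the furniture and walls round the work are solid. World frame = base frame: x ahead of the robot, y to its left, z up, the work surface at z = 0. Lengths are in m, angles in rad, forces in N, time in s.
With the tool pointing down it reaches from about 0.375 to 0.975 m from the base axis. Payload 3.8 kg.
Tool frame: the origin (TCP) lies midway between the tips of the shut fingers; the grasp point (between the pads) lies 19 mm behind it; z points along the fingers, y is the direction in which the jaws open and shut (so a half turn about z gives the same grasp; the last joint's range is limited). The gripper opens to 85 mm and grips with 20 to 120 N. Pads are 22 mm wide; open, the fingers measure 114 mm over their backs; the gripper's body (76 mm by 85 mm) begins 54 mm behind the grasp point. The pads swing forward as they close: fully open they stand 13 mm farther back than shut.
Start: joints at [1.203, 0.264, 1.604, -0, 1.274, -0.037], TCP at [0.219, 0.638, 0.205] pointing down, gripper open.
Joint ranges: [-2.63, 2.63], [-0.94, 2.18], [0.31, 2.57], [-1.31, 4.45], [0, 2.66], [-2.55, 2.55]. Speed limits (rad/s): [2.57, 2.57, 3.14, 3.14, 3.14, 3.14].

## Interface

Orientations are given as a rotation vector (axis times angle).
In Python, from workcell import bot gives the robot as it stands.
- The arm moves only by the shell command python3 -m inch 'ROWS' [FORCE]. ROWS is JSON, a list of rows, each an object of numbers: "dx", "dy", "dz": the shift along the tool's x, y, z in m; "ax", "ay", "az": the turn, a rotation vector about the tool's x, y, z in degrees; "fingers": the opening, from -1 (shut) to 1 (fully open). A call has 1 to 20 rows; each row is the pose to reach, as a shift and turn from the pose measured when the call began, along the tool's axes at that moment; what a row does not reach only later rows make up. A row lasts 1/8 s, in which the tool goes at most 62.5 mm and 10.7 degrees, less where a joint would pass 70% of its speed; a pose out of reach is approached as far as the arm can. A call with a gripper value outside its range is refused whole. The fingers move at their own pace and stop on an object; FORCE is the grip in N (left out, the last holds). Time passes only in rows, so rows that repeat a pose let the fingers close. It gives the time, the measured TCP pose, the force and the opening at its end, in the units of the state.
- bot.read_state(): the state, without advancing time (a new reading comes with each control period).
- bot.read_camera(name): name is "side" or "top" or "wrist"; returns (picture, depth): 384x512x3 uint8, blue, green, red; 384x512 float32, m along the optical axis (not along the pixel's ray), 0 where there is no reading.
- bot.get_calibration(name): a dict with "intrinsics" (3x3 intrinsics, pixels), "view" (4x4, takes a point from world to camera coordinates). Camera axes: x right, y down, z forward; pixel columns grow to the right and rows downward; lengths in m; the calibration is good to about 2 mm. The wrist camera is an equidistant fisheye: a pixel r from the principal point sees the ray r / f radians off the axis. A picture is of the moment at which its call begins: read the wrist's pose just before it. get_calibration takes no time and is no camera call; for the wrist camera it gives the pose at the moment of the call.
- bot.finish_job(): hands the job in, once; it reports no verdict.
Trained networks look in the newest picture that a camera, given by its name, has taken for a name from the list of things; names that differ only in an ending like _2 or _b are one class to them, and where a whole thing is asked for, a point or a joint stands for the part that bears it (a point fixed in the world has none). Each returns a list of dicts, best first, with "p" (0 to 1); they miss things now and then, are a little off and sometimes report something else, mostly with a low value. They report only what shows in the picture. A call takes as long as a camera call.
- bot.masks_of(camera, thing): "region" (384x512 bool, what is visible of it) and "box" ([left, top, right, bottom] in pixels, round what is visible of it).
The state is a dict: "time": time; "q": joint angles; "joint_vel": joint speeds; "joint_torque": joint torques, N m; "tool_pos": TCP position; "tcp_rot": TCP orientation; "wrist_force": force on the tool from outside, world axes, zero at the start; "torque": the same for the moment, N m; "width": opening from 0.0 (shut) to 1.0 (fully open).
Only numpy, scipy, OpenCV 4.12 (cv2) and the standard library are available. Lean on these libraries where they do the work, as an engineer would, in place of code of your own. Each camera call takes 0.05 s, during which the arm holds its last target. There are 200 camera calls.

## Task

Lift the brass dipping basket with the red grip up and off its hook, and stand it upright in the middle of the soldering board with the scorched patch, lowering it onto the board before you let go. Leave the steel basket with the blue grip hanging on its hook.

Things in the scene. Friction and masses are not known exactly. Their poses are not given: they have to be found in the camera images.
- brass_basket_grip (a point): Centre of the red tab (14 x 22 x 36 mm, x y z; z up) on the brass basket, 70 g; grip it from above, either way across. 28 mm below is the apex of a roof-shaped wire bail in the y-z plane, shoulders at y = +-27 mm 24 mm lower, legs down to a round slotted basket: 56 mm wide, rim 88 mm and flat 48 mm foot 120 mm below this point. The apex hangs loose on either hook of the rack.
- steel_basket_grip (a point): Centre of the blue grip tab on the steel basket, same shape and size as the brass one. It hangs on the other hook, 120 mm away, and stays there.
- hook_rack: Fixed rack, origin on the bench midway between two posts at y = +-60 mm, z up, 152 mm high. From each post top a 6 mm arm runs to its -x (towards the robot); the bail rests on it at x = -53, 139 mm up; the arm's end at x = -71 turns up 10 mm. To unhook: raise the basket 18 to 45 mm (higher, its rim meets the arm), then draw it along the rack's -x by 60 mm or more. Wooden foot 84 x 170 x 14 mm.
- board_top (a point): Middle of the upper face of the soldering board: pale square with a dark scorched patch, 100 x 100 x 16 mm, fixed flat on the bench on the robot's left, z up; this point is 16 mm over the bench. (The clean pale stand on the grey mat in mid-bench is not it.)

How it is judged:
On the way, in this order (a step that is already met when the one before it is completed fails the run):
1. the brass basket is lifted off its hook and carried clear in the gripper (distance of brass_basket_grip from where it was at the start of the episode above 0.08 m and height (world z) of brass_basket_grip above 0.14 m and contact force between the fingers and brass_basket above 0.3 N), for 0.1 s.
2. still held, it is lowered to the board (foot within 12 mm of it) (horizontal distance between brass_basket_grip and board_top below 0.035 m and z of brass_basket_grip in the frame of board_top below 0.132 m and contact force between the fingers and brass_basket above 0.3 N), for 0.1 s.
At the end, for the whole second after the job is handed in: The brass basket stands still and upright (within 10 degrees) on the scorched soldering board, its grip within 30 mm of the board's middle seen from above and 120 mm (give or take 5) over its top face; the steel basket still hangs on its hook, its grip within 30 mm of where it was (horizontal distance between brass_basket_grip and board_top below 0.03 m and z of brass_basket_grip in the frame of board_top between 0.115 and 0.125 m and angle between brass_basket_grip's own z axis and vertical below 0.1745 rad and linear speed of brass_basket below 0.02 m/s and distance of steel_basket_grip from where it was at the start of the episode below 0.03 m); the robot touches nothing.
It fails at once if the steel basket is knocked off or displaced by more than 40 mm (distance of steel_basket_grip from where it was at the start of the episode above 0.04 m).
It also fails if it takes over 38 s, if anything falls off the work surface, if the arm or the gripper's body presses on something with over 40 N, if the wrist force passes 120 N, or if a joint passes its speed limit or range.

## Working session

There is one attempt and no reset: what is moved stays moved. The work goes in short steps, Python scripts to look and compute and a shell command to move; the robot and the scene stay as the last step left them, time stands still between calls to the robot, and variables do not carry over. Pictures are saved under pics/ and viewed, about 8 in all and at most 12, crops included, and the job is handed in when it is done.

```bash
mkdir -p pics; ls; python3 - <<'E'
from workcell import bot
import cv2,numpy as np
s=bot.read_state();print(s['time'],s['tool_pos'],s['tcp_rot'],s['width'])
ims=[]
for c in ['side','top']:
    p,d=bot.read_camera(c);K=bot.get_calibration(c);print(c,K['intrinsics'],np.round(K['view'],3))
    np.savez(''+c,p=p,d=d,K=K['intrinsics'],V=K['view'])
    ims.append(p)
cv2.imwrite('pics/a.png',cv2.resize(np.vstack(ims),(800*512//512*3//4,900*3//4*800//900)) if 0 else np.vstack(ims)[:, :])
cv2.imwrite('pics/a_side.png',ims[0]);cv2.imwrite('pics/a_top.png',ims[1])
E
```

```text
pics
0.0 [0.21898309 0.63766035 0.20407608] [-0.51714856 -3.0983165   0.0034453 ] 0.9993827905465982
side [[405.91264444   0.         255.68507053]
 [  0.         405.91264444 194.03769805]
 [  0.           0.           1.        ]] [[-0.985 -0.17   0.022  0.57 ]
 [-0.088  0.396 -0.914  0.154]
 [ 0.147 -0.903 -0.405  0.891]
 [ 0.     0.     0.     1.   ]]
top [[351.80887591   0.         251.15240027]
 [  0.         351.80887591 195.07968814]
 [  0.           0.           1.        ]] [[ 0.003 -0.999 -0.039  0.055]
 [-0.998 -0.001 -0.059  0.572]
 [ 0.059  0.039 -0.997  0.936]
 [ 0.     0.     0.     1.   ]]
```

View pics/a_side.png

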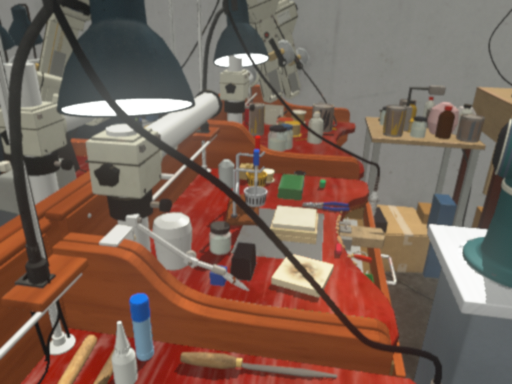

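View pics/a_top.png

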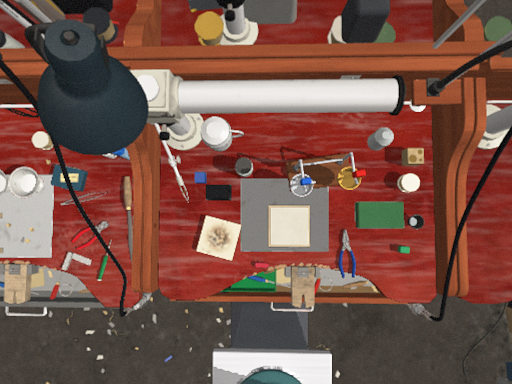

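The side view shows the blue tab at about (257,155) with the brass basket behind it, and the scorched board at (303,275). The top view shows the red tab at (362,173), the blue tab at (306,181), the scorched board at (219,237), and lamp hardware above row 110.

```bash
cat > h.py <<'E'
import numpy as np,cv2
from workcell import bot
def world(c,d,K,V,mask):
    v,u=np.nonzero(mask&(d>0)); z=d[v,u]
    P=np.stack([(u-K[0,2])/K[0,0]*z,(v-K[1,2])/K[1,1]*z,z,np.ones_like(z)])
    return (np.linalg.inv(V)@P)[:3].T
def load(c):
    f=np.load(c+'.npz');return f['p'],f['d'],f['K'],f['V']
E
python3 - <<'E'
from h import *
np.set_printoptions(precision=4,suppress=True)
for c in ['top','side']:
    p,d,K,V=load(c)
    for t in ['brass_basket_grip','steel_basket_grip','hook_rack','board_top']:
        for m in bot.masks_of(c,t)[:2]:
            R=m['region'];P=world(c,d,K,V,R)
            print(c,t,round(m['p'],2),m['box'],len(P),'med',np.median(P,0),'lo',np.percentile(P,3,0),'hi',np.percentile(P,97,0))
    b,g,r=[p[...,i].astype(int) for i in range(3)]
    if c=='top':
        box=np.zeros(d.shape,bool);box[160:186,354:370]=1
        m=box&(r>150)&(g<70)&(b<70)
    else:
        box=np.zeros(d.shape,bool);box[140:185,225:285]=1
        m=box&(b>110)&(r<90)
    P=world(c,d,K,V,m);print(c,'color',len(P),np.median(P,0),np.percentile(P,5,0),np.percentile(P,95,0))
p,d,K,V=load('top')
P=world('top',d,K,V,np.ones(d.shape,bool)).reshape(-1,3)
def at(u,v):
    z=d[v,u];return (np.linalg.inv(V)@[(u-K[0,2])/K[0,0]*z,(v-K[1,2])/K[1,1]*z,z,1])[:3]
for uv in [(280,95),(380,95),(90,110),(150,85),(145,200),(145,150),(435,200),(219,237),(205,222),(232,252),(219,132),(180,180),(306,181),(362,173),(160,100),(290,237),(290,290),(420,90)]: print(uv,at(*uv))
a=cv2.resize(p[130:200,270:380],None,fx=7,fy=7,interpolation=cv2.INTER_CUBIC)[:, :770]
s=load('side')[0]
b=cv2.resize(s[130:230,200:310],None,fx=7,fy=7,interpolation=cv2.INTER_CUBIC)
cv2.imwrite('pics/b.png',cv2.resize(np.vstack([a,b]),None,fx=.5,fy=.5))
E
```

```text
top brass_basket_grip 0.63 [337.8, 165.6, 365.2, 188.5] 423 med [ 0.6072 -0.1885  0.0793] lo [ 0.5853 -0.2149  0.0557] hi [ 0.6338 -0.1642  0.1936]
top steel_basket_grip 0.78 [289.8, 172.7, 314.6, 194.6] 419 med [ 0.59   -0.0707  0.0861] lo [ 0.5677 -0.0981  0.0554] hi [ 0.6176 -0.0466  0.1937]
top hook_rack 0.68 [287.6, 153.9, 355.4, 190.8] 1528 med [ 0.6425 -0.1357  0.0148] lo [ 0.5965 -0.198   0.0095] hi [ 0.6778 -0.0468  0.1449]
top color 67 [ 0.61   -0.1926  0.1924] [ 0.604  -0.2493  0.0002] [ 0.6415 -0.1818  0.1941]
side steel_basket_grip 0.77 [248.2, 148.9, 267.1, 213.0] 542 med [ 0.5925 -0.0606  0.0826] lo [ 0.5704 -0.1319  0.0565] hi [ 0.6169 -0.0431  0.1887]
side hook_rack 0.78 [221.3, 156.6, 261.0, 227.2] 750 med [ 0.6452 -0.0679  0.0146] lo [ 0.5943 -0.1877  0.0043] hi [ 0.6721 -0.0406  0.143 ]
side board_top 0.85 [272.2, 260.1, 332.3, 294.7] 1329 med [0.4593 0.1611 0.0157] lo [0.407  0.1043 0.0036] hi [0.5105 0.2    0.0176]
side color 70 [ 0.5931 -0.0631  0.1807] [ 0.5884 -0.0758  0.1619] [ 0.598  -0.0606  0.1925]
(280, 95) [ 0.7524 -0.0108  0.2899]
(380, 95) [ 0.7505 -0.2048  0.2894]
(90, 110) [0.6727 0.2805 0.4611]
(150, 85) [0.7651 0.239  0.3168]
(145, 200) [0.5559 0.3329 0.0594]
(145, 150) [0.6788 0.3183 0.1094]
(435, 200) [ 0.5595 -0.4411  0.0006]
(219, 237) [0.4575 0.1433 0.012 ]
(205, 222) [0.4981 0.1815 0.0153]
(232, 252) [0.4176 0.1073 0.0154]
(219, 132) [0.7231 0.1328 0.1097]
(180, 180) [0.6073 0.2382 0.0713]
(306, 181) [ 0.5919 -0.0714  0.1972]
(362, 173) [ 0.6097 -0.1941  0.1937]
(160, 100) [0.7376 0.2208 0.3111]
(290, 237) [ 0.4604 -0.0469  0.0431]
(290, 290) [ 0.289  -0.0584 -0.1263]
(420, 90) [ 0.8122 -0.346   0.1429]
```

View pics/b.png

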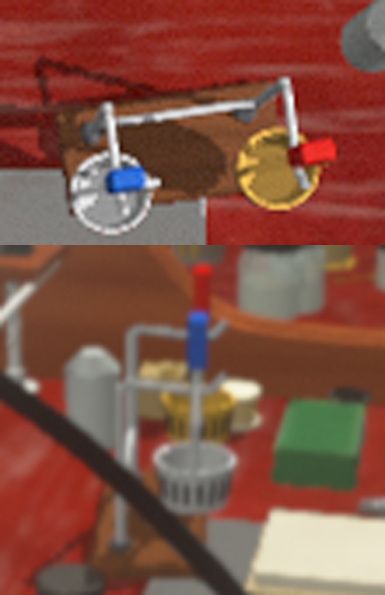

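```bash
python3 - <<'E'
from h import *
np.set_printoptions(precision=3,suppress=True)
def at(c,u,v):
    p,d,K,V=load(c)
    z=d[v,u];return (np.linalg.inv(V)@[(u-K[0,2])/K[0,0]*z,(v-K[1,2])/K[1,1]*z,z,1])[:3]
for c,l in [('top',[(64,150),(90,210),(122,270),(125,300),(20,70),(440,300),(500,155),(150,60),(60,40)]),('side',[(100,65),(150,130),(200,172),(290,265),(350,318),(410,349),(20,100),(17,150),(300,95),(125,80),(120,160),(200,105)])]:
    for uv in l: print(c,uv,at(c,*uv))
# board fit
for c in ['top','side']:
    p,d,K,V=load(c);P=world(c,d,K,V,np.ones(d.shape,bool))
    P=P[(P[:,2]>.0125)&(P[:,2]<.021)&(P[:,0]>.37)&(P[:,0]<.55)&(P[:,1]>.06)&(P[:,1]<.24)]
    print(c,len(P),cv2.minAreaRect(P[:,:2].astype(np.float32)*1000),np.median(P[:,2]),P[:,:2].mean(0))
    hsv=cv2.cvtColor(p,cv2.COLOR_BGR2HSV)
    P=world(c,d,K,V,np.ones(d.shape,bool)); col=hsv[d>0]; bgr=p[d>0].astype(int)
    for n,m in [('red',(bgr[:,2]>140)&(bgr[:,1]<70)&(bgr[:,0]<70)&(P[:,1]<-.15)),('blue',(bgr[:,0]>100)&(bgr[:,2]<90)&(P[:,1]>-.12))]:
        Q=P[m&(P[:,2]>.14)&(P[:,2]<.21)&(P[:,0]>.55)&(P[:,0]<.66)&(P[:,1]<0)&(P[:,1]>-.25)]
        if len(Q): print(c,n,len(Q),Q.min(0),Q.max(0),'top',Q[Q[:,2]>np.percentile(Q[:,2],95)-.006].mean(0))
    Q=P[(P[:,2]>.125)&(P[:,2]<.16)&(P[:,0]>.53)&(P[:,0]<.72)&(P[:,1]<0)&(P[:,1]>-.27)]
    print('upper rack',Q[np.argsort(Q[:,1])][::max(1,len(Q)//14)])
E
```

```text
top (64, 150) [0.7   0.589 0.001]
top (90, 210) [ 0.53   0.509 -0.001]
top (122, 270) [0.379 0.375 0.096]
top (125, 300) [0.283 0.402 0.002]
top (20, 70) [0.85  0.585 0.196]
top (440, 300) [ 0.11  -0.832 -0.802]
top (500, 155) [ 0.627 -0.41   0.316]
top (150, 60) [0.876 0.286 0.182]
top (60, 40) [0.733 0.274 0.553]
side (100, 65) [0.707 0.383 0.431]
side (150, 130) [0.727 0.217 0.309]
side (200, 172) [0.584 0.402 0.314]
side (290, 265) [0.485 0.128 0.016]
side (350, 318) [0.376 0.323 0.061]
side (410, 349) [0.298 0.384 0.072]
side (20, 100) [0.799 0.411 0.39 ]
side (17, 150) [0.802 0.429 0.334]
side (300, 95) [ 0.589 -1.579  0.062]
side (125, 80) [0.677 0.385 0.415]
side (120, 160) [0.747 0.291 0.279]
side (200, 105) [ 0.74  -0.107  0.286]
top 1337 ((455.21466064453125, 143.6331329345703), (99.66321563720703, 100.04938507080078), 75.25338745117188) 0.016392693544318937 [0.455 0.144]
top red 59 [ 0.603 -0.201  0.19 ] [ 0.617 -0.181  0.195] top [ 0.61  -0.191  0.193]
top blue 66 [ 0.586 -0.081  0.142] [ 0.604 -0.062  0.197] top [ 0.593 -0.072  0.193]
upper rack [[ 0.592 -0.196  0.153]

[... 326 characters left out ...]
3  0.134]]
side 1132 ((457.0523986816406, 144.90460205078125), (101.74105834960938, 100.2898941040039), 74.93167877197266) 0.015967481033460518 [0.457 0.149]
side red 50 [ 0.605 -0.2    0.166] [ 0.619 -0.176  0.193] top [ 0.612 -0.187  0.191]
side blue 78 [ 0.588 -0.079  0.159] [ 0.6   -0.058  0.193] top [ 0.594 -0.067  0.191]
upper rack [[ 0.601 -0.194  0.144]
 [ 0.597 -0.189  0.146]
 [ 0.635 -0.186  0.139]
 [ 0.665 -0.184  0.131]
 [ 0.605 -0.182  0.159]
 [ 0.575 -0.078  0.148]
 [ 0.608 -0.072  0.142]
 [ 0.596 -0.07   0.146]
 [ 0.615 -0.069  0.143]
 [ 0.612 -0.067  0.138]
 [ 0.644 -0.066  0.128]
 [ 0.634 -0.064  0.143]
 [ 0.592 -0.062  0.139]
 [ 0.645 -0.06   0.13 ]
 [ 0.589 -0.05   0.129]]
```

```bash
python3 - <<'E'
from h import *
np.set_printoptions(precision=3,suppress=True)
for c in ['side','top']:
    p,d,K,V=load(c)
    dark=(p.max(2)<60)
    for r in (range(60,370,24) if c=='side' else range(60,310,20)):
        out=[]
        cols=np.nonzero(dark[r]&((np.arange(512)>40) if c=='side' else (np.arange(512)<140)))[0]
        runs=np.split(cols,np.nonzero(np.diff(cols)>1)[0]+1)
        for q in runs:
            if 3<=len(q)<=30:
                m=np.zeros_like(dark);m[r,q]=1;P=world(c,d,K,V,m)
                if len(P): out.append((int(q[0]),int(q[-1]),np.median(P,0).tolist()))
        print(c,r,[(a,b,[round(x,3) for x in w]) for a,b,w in out][:5])
E
```

```text
side 60 [(78, 88, [0.714, 0.405, 0.438]), (279, 283, [0.625, -0.808, 0.328])]
side 84 []
side 108 [(226, 243, [0.751, -0.548, 0.188]), (250, 253, [0.696, -0.57, 0.186])]
side 132 [(447, 449, [-0.135, -1.132, 0.007]), (501, 505, [0.094, -0.009, 0.288])]
side 156 [(45, 57, [1.005, 0.107, 0.205]), (60, 70, [1.237, -0.265, 0.065]), (174, 182, [0.612, 0.401, 0.332]), (464, 466, [-0.236, -1.142, -0.106]), (494, 499, [0.1, 0.008, 0.244])]
side 180 [(99, 117, [0.755, 0.319, 0.256]), (211, 218, [0.567, 0.4, 0.305]), (492, 494, [-0.358, -1.073, -0.19])]
side 204 [(160, 170, [0.694, 0.256, 0.193]), (238, 245, [0.534, 0.397, 0.275])]
side 228 [(262, 267, [0.505, 0.395, 0.244])]
side 252 [(236, 254, [0.575, 0.153, 0.05]), (284, 286, [0.477, 0.392, 0.21])]
side 276 [(41, 49, [0.801, 0.431, 0.154]), (236, 250, [0.574, 0.179, 0.011])]
side 300 []
side 324 [(63, 65, [0.819, 0.395, 0.035]), (346, 350, [0.385, 0.383, 0.1])]
side 348 [(43, 48, [0.817, 0.444, 0.033])]
top 60 [(44, 64, [0.711, 0.285, 0.547])]
top 80 [(12, 19, [0.721, 0.4, 0.458]), (93, 110, [0.709, 0.254, 0.486]), (122, 126, [0.729, 0.242, 0.433]), (128, 136, [0.74, 0.24, 0.404])]
top 100 [(28, 36, [0.703, 0.399, 0.42]), (38, 57, [0.689, 0.346, 0.461]), (127, 130, [0.702, 0.239, 0.419]), (132, 135, [0.705, 0.235, 0.408]), (137, 139, [0.71, 0.233, 0.394])]
top 120 [(92, 94, [0.662, 0.282, 0.447]), (110, 112, [0.666, 0.262, 0.431]), (116, 120, [0.668, 0.254, 0.423]), (124, 128, [0.671, 0.246, 0.41])]
top 140 []
top 160 [(59, 62, [0.617, 0.396, 0.339])]
top 180 [(65, 69, [0.582, 0.395, 0.318])]
top 200 [(74, 77, [0.545, 0.393, 0.29])]
top 220 [(86, 89, [0.505, 0.389, 0.247])]
top 240 [(99, 102, [0.461, 0.384, 0.196])]
top 260 [(113, 116, [0.409, 0.379, 0.132])]
top 280 []
top 300 []
```

The cable hangs near y≈0.39, at z 0.12 for x=0.40 and z 0.25 for x=0.50. I'll lift first, cross it close to the robot, and stay clear of the lamp head (x>0.6).

```bash
python3 -m inch '[{"dz":-0.06},{"dz":-0.12},{"dz":-0.156},{"dx":-0.211,"dy":-0.179,"dz":-0.156,"az":50},{"dx":-0.211,"dy":-0.179,"dz":-0.156,"az":50},{"dx":-0.211,"dy":-0.179,"dz":-0.156,"az":50},{"dx":-0.211,"dy":-0.179,"dz":-0.156,"az":50},{"dx":-0.211,"dy":-0.179,"dz":-0.156,"az":50},{"dx":-0.352,"dy":-0.406,"dz":-0.156,"az":100},{"dx":-0.352,"dy":-0.406,"dz":-0.156,"az":100},{"dx":-0.352,"dy":-0.406,"dz":-0.156,"az":100},{"dx":-0.352,"dy":-0.406,"dz":-0.156,"az":100},{"dx":-0.352,"dy":-0.406,"dz":-0.156,"az":100},{"dx":-0.535,"dy":-0.692,"dz":-0.156,"az":152.6},{"dx":-0.535,"dy":-0.692,"dz":-0.156,"az":152.6},{"dx":-0.535,"dy":-0.692,"dz":-0.156,"az":152.6},{"dx":-0.535,"dy":-0.692,"dz":-0.156,"az":152.6},{"dx":-0.535,"dy":-0.692,"dz":-0.156,"az":152.6},{"dx":-0.535,"dy":-0.692,"dz":-0.156,"az":152.6},{"dx":-0.535,"dy":-0.692,"dz":-0.156,"az":152.6}]'
python3 - <<'E'
from h import *
from scipy.spatial.transform import Rotation as R
np.set_printoptions(precision=3,suppress=True)
s=bot.read_state();print(s['time'],s['tool_pos'],s['q'],s['width']);print(R.from_rotvec(s['tcp_rot']).as_matrix())
K=bot.get_calibration('wrist');p,d=bot.read_camera('wrist');print(K)
np.savez('wrist',p=p,d=d,K=K['intrinsics'],V=K['view']);cv2.imwrite('pics/w1.png',p)
E
```

```text
0.5 [0.219 0.638 0.205] [ 1.203  0.264  1.604  0.     1.274 -0.037] 1.0011337672137002
[[-0.946  0.325 -0.   ]
 [ 0.325  0.946 -0.   ]
 [ 0.    -0.    -1.   ]]
{'intrinsics': array([[297.319,   0.   , 252.088],
       [  0.   , 297.319, 193.052],
       [  0.   ,   0.   ,   1.   ]]), 'view': array([[ 0.325,  0.946, -0.   , -0.675],
       [ 0.897, -0.308,  0.316, -0.042],
       [ 0.299, -0.103, -0.949,  0.38 ],
       [ 0.   ,  0.   ,  0.   ,  1.   ]])}invalid input at $[0]: expected keys dx, dy, dz, ax, ay, az, fingers
```

View pics/w1.png

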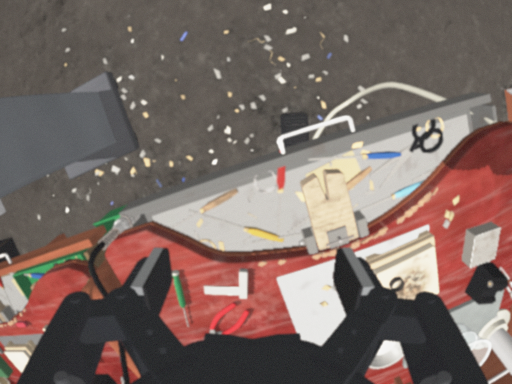

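Every row needs all the keys. Wrist view: the camera sits about 80 mm on tool +x, and the fingers are at the bottom of the frame. I'll turn the tool by −27.4°, so the camera ends up on the robot side, away from the lamp tube.

```bash
python3 -m inch '[{"dx":0,"dy":0,"dz":-0.06,"ax":0,"ay":0,"az":0,"fingers":1},{"dx":0,"dy":0,"dz":-0.12,"ax":0,"ay":0,"az":0,"fingers":1},{"dx":0,"dy":0,"dz":-0.156,"ax":0,"ay":0,"az":0,"fingers":1},{"dx":-0.211,"dy":-0.179,"dz":-0.156,"ax":0,"ay":0,"az":0,"fingers":1},{"dx":-0.211,"dy":-0.179,"dz":-0.156,"ax":0,"ay":0,"az":0,"fingers":1},{"dx":-0.211,"dy":-0.179,"dz":-0.156,"ax":0,"ay":0,"az":0,"fingers":1},{"dx":-0.211,"dy":-0.179,"dz":-0.156,"ax":0,"ay":0,"az":0,"fingers":1},{"dx":-0.211,"dy":-0.179,"dz":-0.156,"ax":0,"ay":0,"az":0,"fingers":1},{"dx":-0.352,"dy":-0.406,"dz":-0.156,"ax":0,"ay":0,"az":-10,"fingers":1},{"dx":-0.352,"dy":-0.406,"dz":-0.156,"ax":0,"ay":0,"az":-10,"fingers":1},{"dx":-0.352,"dy":-0.406,"dz":-0.156,"ax":0,"ay":0,"az":-10,"fingers":1},{"dx":-0.352,"dy":-0.406,"dz":-0.156,"ax":0,"ay":0,"az":-10,"fingers":1},{"dx":-0.352,"dy":-0.406,"dz":-0.156,"ax":0,"ay":0,"az":-10,"fingers":1},{"dx":-0.535,"dy":-0.692,"dz":-0.156,"ax":0,"ay":0,"az":-27.4,"fingers":1},{"dx":-0.535,"dy":-0.692,"dz":-0.156,"ax":0,"ay":0,"az":-27.4,"fingers":1},{"dx":-0.535,"dy":-0.692,"dz":-0.156,"ax":0,"ay":0,"az":-27.4,"fingers":1},{"dx":-0.535,"dy":-0.692,"dz":-0.156,"ax":0,"ay":0,"az":-27.4,"fingers":1},{"dx":-0.535,"dy":-0.692,"dz":-0.156,"ax":0,"ay":0,"az":-27.4,"fingers":1},{"dx":-0.535,"dy":-0.692,"dz":-0.156,"ax":0,"ay":0,"az":-27.4,"fingers":1},{"dx":-0.535,"dy":-0.692,"dz":-0.156,"ax":0,"ay":0,"az":-27.4,"fingers":1}]'
cat > w.py <<'E'
from h import *
from scipy.spatial.transform import Rotation as R
np.set_printoptions(precision=4,suppress=True)
def wr():
    s=bot.read_state();print(s['time'],s['tool_pos'],s['q'],s['width'],s['wrist_force']);print(R.from_rotvec(s['tcp_rot']).as_matrix()[:, :2].T)
    K=bot.get_calibration('wrist');p,d=bot.read_camera('wrist');return p,d,K['intrinsics'],K['view']
def wpts(d,K,V):
    v,u=np.mgrid[:384,:512];a=(u-K[0,2])/K[0,0];b=(v-K[1,2])/K[1,1];r=np.hypot(a,b)+1e-9
    t=np.tan(r)/r
    P=np.stack([a*t*d,b*t*d,d,np.ones_like(d)],-1)
    return P@np.linalg.inv(V)[:3].T
E
python3 - <<'E'
from w import *
p,d,K,V=wr();cv2.imwrite('pics/w2.png',p);np.savez('wrist',p=p,d=d,K=K,V=V)
P=wpts(d,K,V);b,g,r=[p[...,i].astype(int) for i in range(3)]
z=P[...,2];ok=(d>0)&(z>.145)&(z<.21)&(P[...,0]>.55)&(P[...,0]<.67)&(P[...,1]<0)&(P[...,1]>-.25)
for n,m in [('red',(r>130)&(g<70)&(b<70)),('blue',(b>100)&(r<90))]:
    Q=P[ok&m]; print(n,len(Q)); 
    if len(Q): print(Q.min(0),Q.max(0),'top',Q[Q[:,2]>np.percentile(Q[:,2],95)-.005].mean(0))
E
```

```text
time: 3.05
tool_pos: [0.5005, -0.1924, 0.3608]
tcp_rot: [0.225, -3.133, -0.0]
wrist_force: [-0.1, -0.9, 0.4]
width: 1.001
3.05 [ 0.5005 -0.1924  0.3608] [-0.4132 -0.0577  1.6766 -0.0004  1.5236 -2.1274] 1.0009268064274288 [-0.1047 -0.8616  0.3937]
[[-0.9897 -0.1429  0.001 ]
 [-0.1429  0.9897  0.0001]]
red 175
[ 0.6027 -0.2023  0.1635] [ 0.6193 -0.1803  0.1929] top [ 0.6081 -0.1891  0.1906]
blue 274
[ 0.586  -0.0844  0.1599] [ 0.5996 -0.0634  0.1947] top [ 0.5922 -0.0746  0.1921]
```

View pics/w2.png

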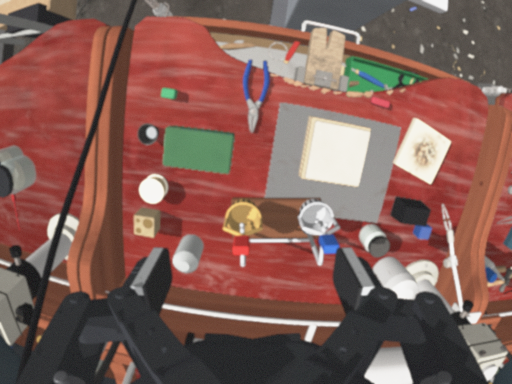

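The wrist view shows the red tab at (241,246), the blue tab at (328,244) and the scorched board at (422,150). The wrist estimate agrees with the fixed cameras to about 3 mm: brass grip at (0.6105, −0.190, 0.173). I'll hover above it and re-measure.

```bash
python3 -m inch '[{"dx":-0.055,"dy":-0.007,"dz":0.03,"ax":0,"ay":0,"az":0,"fingers":0.3},{"dx":-0.109,"dy":-0.0137,"dz":0.06,"ax":0,"ay":0,"az":0,"fingers":0.3},{"dx":-0.109,"dy":-0.0137,"dz":0.115,"ax":0,"ay":0,"az":0,"fingers":0.3},{"dx":-0.109,"dy":-0.0137,"dz":0.115,"ax":0,"ay":0,"az":0,"fingers":0.3}]'
python3 - <<'E'
from w import *
p,d,K,V=wr();cv2.imwrite('pics/w3.png',p)
P=wpts(d,K,V);b,g,r=[p[...,i].astype(int) for i in range(3)]
z=P[...,2];ok=(d>0)&(z>.145)&(z<.21)&(P[...,0]>.55)&(P[...,0]<.67)&(P[...,1]<0)&(P[...,1]>-.25)
for n,m in [('red',(r>130)&(g<70)&(b<70)),('blue',(b>100)&(r<90))]:
    Q=P[ok&m]; print(n,len(Q)); 
    if len(Q): print(Q.min(0),Q.max(0),'top',Q[Q[:,2]>np.percentile(Q[:,2],95)-.005].mean(0))
E
```

```text
time: 3.6
tool_pos: [0.6063, -0.1852, 0.2395]
tcp_rot: [0.23, -3.121, -0.01]
wrist_force: [-0.4, -0.2, 0.9]
width: 0.649
3.6 [ 0.6063 -0.1852  0.2395] [-0.3363  0.1781  1.6449  0.0009  1.3325 -2.0544] 0.648845536752574 [-0.3634 -0.2022  0.8611]
[[-0.9891 -0.1466  0.012 ]
 [-0.1465  0.9892  0.0072]]
red 324
[ 0.6036 -0.2022  0.1628] [ 0.6175 -0.1802  0.1937] top [ 0.6071 -0.1892  0.1911]
blue 656
[ 0.5861 -0.0847  0.1622] [ 0.6018 -0.0633  0.1947] top [ 0.5936 -0.0748  0.192 ]
```

View pics/w3.png

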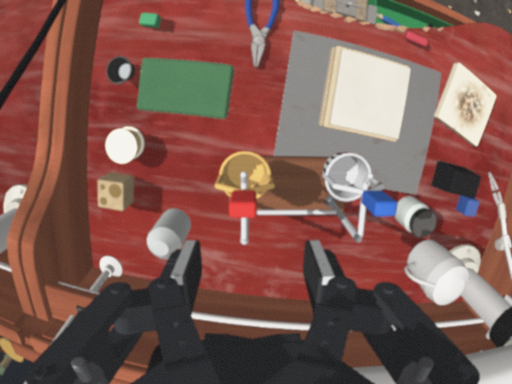

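Near view: red tab at (242,206), hook arm running below it, steel basket well clear. I'll let it settle before the descent.

```bash
python3 -m inch '[{"dx":-0.004,"dy":-0.0064,"dz":0.02,"ax":0,"ay":0,"az":0,"fingers":0.3},{"dx":-0.004,"dy":-0.0064,"dz":0.02,"ax":0,"ay":0,"az":0,"fingers":0.3},{"dx":-0.004,"dy":-0.0064,"dz":0.02,"ax":0,"ay":0,"az":0,"fingers":0.3}]'
python3 -c "
from h import *
from scipy.spatial.transform import Rotation as R
s=bot.read_state();T=R.from_rotvec(s['tcp_rot']).as_matrix();print(s['tool_pos'],T.round(4));g=np.array([.6105,-.1905,.1565])
print(T.T@(g-s['tool_pos']))"
```

```text
time: 4.03
tool_pos: [0.6135, -0.1925, 0.2253]
tcp_rot: [0.229, -3.129, -0.004]
wrist_force: [0.6, -0.4, -0.2]
width: 0.651
[ 0.61345751 -0.19247715  0.22529988] [[-0.9893 -0.1456 -0.0042]
 [-0.1456  0.9893  0.0023]
 [ 0.0038  0.0029 -1.    ]]
[0.00237367 0.00218533 0.0688162 ]
```

```bash
python3 -m inch '[{"dx":0.002,"dy":0.002,"dz":0.025,"ax":0,"ay":0,"az":0,"fingers":0.3},{"dx":0.002,"dy":0.002,"dz":0.05,"ax":0,"ay":0,"az":0,"fingers":0.3},{"dx":0.002,"dy":0.002,"dz":0.068,"ax":0,"ay":0,"az":0,"fingers":0.3},{"dx":0.002,"dy":0.002,"dz":0.068,"ax":0,"ay":0,"az":0,"fingers":0.3},{"dx":0.002,"dy":0.002,"dz":0.068,"ax":0,"ay":0,"az":0,"fingers":0.3}]'
```

```text
time: 4.65
tool_pos: [0.6117, -0.1909, 0.1585]
tcp_rot: [0.229, -3.131, -0.003]
wrist_force: [0.4, -0.2, 1.3]
width: 0.649
```

```bash
python3 -m inch '[{"dx":0.0,"dy":0,"dz":0,"ax":0,"ay":0,"az":0,"fingers":-1},{"dx":0,"dy":0,"dz":0,"ax":0,"ay":0,"az":0,"fingers":-1},{"dx":0,"dy":0,"dz":0,"ax":0,"ay":0,"az":0,"fingers":-1},{"dx":0,"dy":0,"dz":0,"ax":0,"ay":0,"az":0,"fingers":-1},{"dx":0,"dy":0,"dz":0,"ax":0,"ay":0,"az":0,"fingers":-1},{"dx":0,"dy":0,"dz":0,"ax":0,"ay":0,"az":0,"fingers":-1}]' 40
```

```text
time: 5.4
tool_pos: [0.6124, -0.1913, 0.1596]
tcp_rot: [0.229, -3.132, -0.002]
wrist_force: [-0.4, -0.3, 6.0]
width: 0.239
```

The opening stopped at about 20 mm, so the tab is gripped. Next I raise it 31 mm.

```bash
python3 -m inch '[{"dx":0,"dy":0,"dz":-0.01,"ax":0,"ay":0,"az":0,"fingers":-1},{"dx":0,"dy":0,"dz":-0.02,"ax":0,"ay":0,"az":0,"fingers":-1},{"dx":0,"dy":0,"dz":-0.031,"ax":0,"ay":0,"az":0,"fingers":-1},{"dx":0,"dy":0,"dz":-0.031,"ax":0,"ay":0,"az":0,"fingers":-1},{"dx":0,"dy":0,"dz":-0.031,"ax":0,"ay":0,"az":0,"fingers":-1}]'
python3 - <<'E'
from w import *
p,d,K,V=wr();P=wpts(d,K,V);cv2.imwrite('pics/w4.png',p)
b,g,r=[p[...,i].astype(int) for i in range(3)]
z=P[...,2];ok=(d>0)&(z>.145)&(z<.24)&(P[...,0]>.55)&(P[...,0]<.67)&(P[...,1]<0)&(P[...,1]>-.25)
Q=P[ok&(r>130)&(g<70)&(b<70)];print(len(Q),Q.min(0),Q.max(0))
E
```

```text
time: 6.02
tool_pos: [0.6123, -0.1913, 0.1905]
tcp_rot: [0.229, -3.132, -0.002]
wrist_force: [-0.5, 0.7, -1.4]
width: 0.238
6.025 [ 0.6123 -0.1913  0.1905] [-0.342   0.2115  1.6959  0.0007  1.2355 -2.0591] 0.23753316263025934 [-0.4815  0.7121 -1.3982]
[[-0.9893 -0.1456  0.0008]
 [-0.1456  0.9893  0.0012]]
1419 [ 0.6027 -0.215   0.1899] [ 0.6185 -0.181   0.2256]
```

View pics/w4.png

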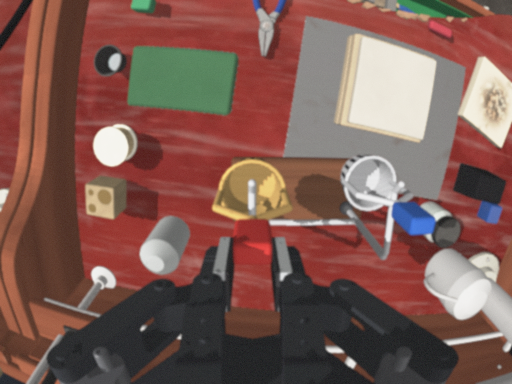

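The red tab is held between the fingers at (252,255) and has been raised about 32 mm. The bail is off the hook arm, and the steel basket is still in place. I'll draw along tool +x (the rack's −x), then carry it to the board.

```bash
python3 -m inch '[{"dx":0.02,"dy":0,"dz":0,"ax":0,"ay":0,"az":0,"fingers":-1},{"dx":0.05,"dy":0,"dz":0,"ax":0,"ay":0,"az":0,"fingers":-1},{"dx":0.08,"dy":0,"dz":0,"ax":0,"ay":0,"az":0,"fingers":-1},{"dx":0.11,"dy":0,"dz":0,"ax":0,"ay":0,"az":0,"fingers":-1},{"dx":0.12,"dy":0,"dz":-0.02,"ax":0,"ay":0,"az":0,"fingers":-1},{"dx":0.12,"dy":0.02,"dz":-0.05,"ax":0,"ay":0,"az":0,"fingers":-1},{"dx":0.12,"dy":0.06,"dz":-0.05,"ax":0,"ay":0,"az":0,"fingers":-1},{"dx":0.12,"dy":0.105,"dz":-0.05,"ax":0,"ay":0,"az":0,"fingers":-1},{"dx":0.12,"dy":0.15,"dz":-0.05,"ax":0,"ay":0,"az":0,"fingers":-1},{"dx":0.12,"dy":0.195,"dz":-0.05,"ax":0,"ay":0,"az":0,"fingers":-1},{"dx":0.116,"dy":0.24,"dz":-0.05,"ax":0,"ay":0,"az":0,"fingers":-1},{"dx":0.112,"dy":0.285,"dz":-0.05,"ax":0,"ay":0,"az":0,"fingers":-1},{"dx":0.108,"dy":0.33,"dz":-0.05,"ax":0,"ay":0,"az":0,"fingers":-1},{"dx":0.106,"dy":0.355,"dz":-0.05,"ax":0,"ay":0,"az":0,"fingers":-1},{"dx":0.106,"dy":0.355,"dz":-0.05,"ax":0,"ay":0,"az":0,"fingers":-1},{"dx":0.106,"dy":0.355,"dz":-0.05,"ax":0,"ay":0,"az":0,"fingers":-1}]'
python3 - <<'E'
from w import *
p,d,K,V=wr();P=wpts(d,K,V)
t,td=bot.read_camera('top');c=bot.get_calibration('top')
cv2.imwrite('pics/w5.png',np.hstack([cv2.resize(p,None,fx=.78,fy=.78),cv2.resize(t,None,fx=.78,fy=.78)]))
for n,PP,im,dd in [('wrist',P,p,d),]:
    b,g,r=[im[...,i].astype(int) for i in range(3)]
    z=PP[...,2];xy=(np.abs(PP[...,0]-.456)<.06)&(np.abs(PP[...,1]-.1445)<.06)&(dd>0)
    Q=PP[xy&(r>130)&(g<70)&(b<70)&(z>.15)];print('red',len(Q),Q.min(0),Q.max(0),Q.mean(0))
    m=(dd>0)&(z>.012)&(z<.021)&(np.abs(PP[...,0]-.456)<.09)&(np.abs(PP[...,1]-.1445)<.09)
    print(m.sum(),cv2.minAreaRect(PP[m][:,:2].astype(np.float32)*1000))
    q=xy&(z>.05)&(z<.14)&(r-b>40);Q=PP[q];print('brass',len(Q),Q.min(0),Q.max(0))
E
```

```text
time: 8.07
tool_pos: [0.4562, 0.1444, 0.2416]
tcp_rot: [0.23, -3.133, -0.002]
wrist_force: [-0.7, 0.7, -0.8]
width: 0.234
8.075 [0.4562 0.1444 0.2416] [ 0.2536 -0.1366  1.9618  0.0011  1.3166 -1.464 ] 0.2341942046746846 [-0.7348  0.7024 -0.7793]
[[-0.9893 -0.146   0.0002]
 [-0.146   0.9893  0.0011]]
red 1391 [0.4467 0.1055 0.2415] [0.4629 0.1547 0.3345] [0.4517 0.1436 0.266 ]
3487 ((456.60882568359375, 144.275634765625), (100.71009063720703, 100.48197174072266), 75.4551010131836)
brass 1156 [0.4319 0.1234 0.136 ] [0.4779 0.1666 0.14  ]
```

View pics/w5.png

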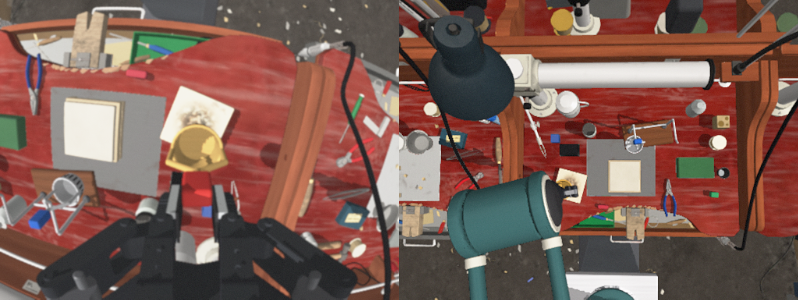

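The brass basket is over the scorched board (left panel, basket at (195,150)). In the right panel the steel basket still hangs at (634,143). Now lowering.

```bash
python3 -m inch '[{"dx":-0.001,"dy":0,"dz":0.03,"ax":0,"ay":0,"az":0,"fingers":-1},{"dx":-0.001,"dy":0,"dz":0.06,"ax":0,"ay":0,"az":0,"fingers":-1},{"dx":-0.001,"dy":0,"dz":0.085,"ax":0,"ay":0,"az":0,"fingers":-1},{"dx":-0.001,"dy":0,"dz":0.1,"ax":0,"ay":0,"az":0,"fingers":-1},{"dx":-0.001,"dy":0,"dz":0.11,"ax":0,"ay":0,"az":0,"fingers":-1},{"dx":-0.001,"dy":0,"dz":0.116,"ax":0,"ay":0,"az":0,"fingers":-1},{"dx":-0.001,"dy":0,"dz":0.116,"ax":0,"ay":0,"az":0,"fingers":-1},{"dx":-0.001,"dy":0,"dz":0.116,"ax":0,"ay":0,"az":0,"fingers":-1}]'
python3 - <<'E'
from w import *
p,d,K,V=wr();P=wpts(d,K,V);cv2.imwrite('pics/w6.png',p)
b,g,r=[p[...,i].astype(int) for i in range(3)];z=P[...,2]
xy=(np.abs(P[...,0]-.456)<.02)&(np.abs(P[...,1]-.1445)<.02)&(d>0)
Q=P[xy&(r>130)&(g<70)&(b<70)&(z>.1)];print('red',len(Q),np.percentile(Q,[1,99],axis=0))
E
```

```text
time: 9.18
tool_pos: [0.4575, 0.1443, 0.126]
tcp_rot: [-0.228, 3.133, 0.002]
wrist_force: [0.7, 0.1, -1.2]
width: 0.233
9.175 [0.4575 0.1443 0.126 ] [ 0.2525 -0.0434  2.0963  0.0014  1.0881 -1.4641] 0.23299477391534268 [ 0.6851  0.1489 -1.1649]
[[-0.9895 -0.1446 -0.0006]
 [-0.1446  0.9895  0.0013]]
red 1414 [[0.4484 0.1337 0.1285]
 [0.4628 0.1537 0.1597]]
```

```bash
python3 -m inch '[{"dx":0,"dy":0,"dz":0.002,"ax":0,"ay":0,"az":0,"fingers":-1},{"dx":0,"dy":0,"dz":0.003,"ax":0,"ay":0,"az":0,"fingers":-1},{"dx":0,"dy":0,"dz":0.004,"ax":0,"ay":0,"az":0,"fingers":-1},{"dx":0,"dy":0,"dz":0.004,"ax":0,"ay":0,"az":0,"fingers":-1}]'
python3 -m inch '[{"dx":0,"dy":0,"dz":0.001,"ax":0,"ay":0,"az":0,"fingers":-1},{"dx":0,"dy":0,"dz":0.0015,"ax":0,"ay":0,"az":0,"fingers":-1},{"dx":0,"dy":0,"dz":0.0015,"ax":0,"ay":0,"az":0,"fingers":-1}]'
```

```text
time: 9.72
tool_pos: [0.4574, 0.1443, 0.1219]
tcp_rot: [-0.228, 3.133, 0.002]
wrist_force: [0.7, 0.1, -0.1]
width: 0.236
time: 10.1
tool_pos: [0.458, 0.1444, 0.1212]
tcp_rot: [-0.228, 3.132, 0.003]
wrist_force: [-0.1, 0.1, 5.6]
width: 0.242
```

Contact at +5.6 N and the TCP stopped descending, so the foot is on the board. Releasing and backing straight up.

```bash
python3 -m inch '[{"dx":0,"dy":0,"dz":-0.0005,"ax":0,"ay":0,"az":0,"fingers":-0.3},{"dx":0,"dy":0,"dz":-0.0005,"ax":0,"ay":0,"az":0,"fingers":0.1},{"dx":0,"dy":0,"dz":-0.0005,"ax":0,"ay":0,"az":0,"fingers":0.2},{"dx":0,"dy":0,"dz":-0.0005,"ax":0,"ay":0,"az":0,"fingers":0.2},{"dx":0,"dy":0,"dz":-0.0005,"ax":0,"ay":0,"az":0,"fingers":0.2},{"dx":0,"dy":0,"dz":-0.02,"ax":0,"ay":0,"az":0,"fingers":0.2},{"dx":0,"dy":0,"dz":-0.05,"ax":0,"ay":0,"az":0,"fingers":0.2},{"dx":0,"dy":0,"dz":-0.1,"ax":0,"ay":0,"az":0,"fingers":0.2},{"dx":0,"dy":0,"dz":-0.15,"ax":0,"ay":0,"az":0,"fingers":0.2},{"dx":0,"dy":0,"dz":-0.15,"ax":0,"ay":0,"az":0,"fingers":0.2},{"dx":0,"dy":0,"dz":-0.15,"ax":0,"ay":0,"az":0,"fingers":0.2}]'
python3 - <<'E'
from w import *
p,d,K,V=wr();P=wpts(d,K,V)
s,sd=bot.read_camera('side');C=bot.get_calibration('side')
cv2.imwrite('pics/w7.png',np.hstack([cv2.resize(p,None,fx=.78,fy=.78),cv2.resize(s,None,fx=.78,fy=.78)]))
def rep(n,X,c):
    b,g,r=c[:,0].astype(int),c[:,1].astype(int),c[:,2].astype(int);z=X[:,2]
    near=(np.abs(X[:,0]-.456)<.04)&(np.abs(X[:,1]-.1445)<.04)
    for k,m in [('red',near&(r>120)&(g<70)&(b<70)&(z>.1)&(z<.18)),('blue',(b>100)&(r<90)&(z>.14)&(z<.21)&(X[:,0]>.55)&(X[:,0]<.66)&(X[:,1]<0)&(X[:,1]>-.12))]:
        Q=X[m];print(n,k,len(Q));
        if len(Q): print(np.percentile(Q,[2,98],axis=0),Q.mean(0))
rep('wrist',P[d>0],p[d>0])
rep('side',world('side',sd,C['intrinsics'],C['view'],np.ones(sd.shape,bool)),s[sd>0])
E
```

```text
time: 11.48
tool_pos: [0.4576, 0.1441, 0.2709]
tcp_rot: [-0.228, 3.132, 0.002]
wrist_force: [0.1, -0.7, -0.2]
width: 0.602
11.475 [0.4576 0.1441 0.2709] [ 0.2522 -0.1494  1.9197  0.0013  1.3696 -1.4641] 0.6023170687647381 [ 0.1303 -0.699  -0.166 ]
[[-0.9895 -0.1447 -0.0016]
 [-0.1447  0.9895  0.0014]]
wrist red 123
[[0.4496 0.1352 0.1252]
 [0.4523 0.1527 0.1521]] [0.4508 0.144  0.1399]
wrist blue 365
[[ 0.5861 -0.0798  0.1614]
 [ 0.5971 -0.0611  0.1933]] [ 0.5899 -0.0681  0.1801]
side red 104
[[0.4519 0.1379 0.1222]
 [0.4616 0.1575 0.155 ]] [0.4569 0.1527 0.142 ]
side blue 80
[[ 0.5874 -0.0758  0.1591]
 [ 0.599  -0.0596  0.1932]] [ 0.593  -0.0636  0.1784]
```

View pics/w7.png

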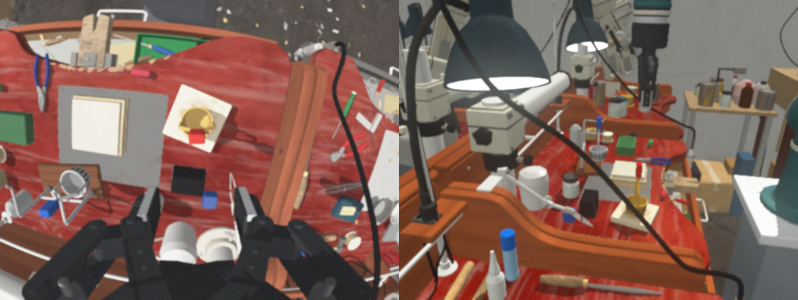

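The brass basket stands upright at the middle of the scorched board (left panel (197,122), right panel (637,195)). The steel basket still hangs on its hook, and the gripper is well clear.

```bash
python3 -c "
from workcell import bot
print(bot.finish_job())"
```

```text
the job is handed in; nothing more can be done
None
```

I lifted the brass basket about 32 mm and drew it 120 mm off its hook. I carried it to the scorched board, lowered it until it touched (5.6 N up on the wrist), then let go and backed straight up. I handed the job in at about 11.5 s of the 38 s allowed; no verdict is reported.

The last checks, with the wrist and side cameras:
- **Brass basket:** it stands upright to the eye. Its grip is at about (0.457, 0.144–0.148) and the board's middle at (0.456, 0.144). The tab's top is at z ≈ 0.153–0.155, which puts the grip about 120 mm over the board.
- **Steel basket:** it still hangs on its hook, with its tab within a few mm of where it was at the start.
- **Gripper:** about 115 mm above the brass grip, with the wrist force back to about 0.

- **Not measured:** I did not work out the tilt angle or test for stillness.
- **Disagreements:** the two views put the brass tab's height about 3 mm apart. Their raw mean y values differ by 9 mm (0.144 and 0.153), mostly because each camera sees a different face of the tab.
- **Refused move:** my first move command was refused because its rows lacked some keys; nothing moved.

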